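# Tip two crates to find the shipping stamp and push that crate into the dispatch lane

## Robot

A 6-joint arm with a two-finger parallel gripper is mounted at the origin on the work surface. World frame = base frame: x ahead of the robot, y to its left, z up, the work surface at z = 0. Lengths are in mm, angles in degrees, forces in N, time in s.
With the tool pointing down it reaches from about 350 to 850 mm from the base axis. Payload 8.1 kg.
Tool frame: the origin (TCP) lies at the very end of the fingers, on their centre line; the grasp point (between the pads) lies 19 mm behind it; z points along the fingers, y is the line along which they close (so a half turn about z gives the same grasp; the last joint's range is limited). The gripper opens to 85 mm and grips with 20 to 120 N. Pads are 22 mm wide; open, the fingers measure 114 mm over their backs; the gripper's body (76 mm by 85 mm) begins 54 mm behind the grasp point. The pads swing forward as they close: fully open they stand 13 mm farther back than shut.
Start: joints at [59.336, 7.471, 85.268, -0, 87.261, -4.893], TCP at [260.851, 540.335, 231.292] pointing down, gripper open.
Joint ranges: [-169.43, 169.43], [-51.17, 129.36], [1.28, 143.12], [-76.62, 256.62], [0, 156.53], [-152.29, 152.29]. Speed limits (degrees/s): [136.94, 136.94, 159.86, 180, 180, 180].

## Interface

Orientations are given as [roll, pitch, yaw] about the fixed x, y, z axes, in that order (R = Rz(yaw) Ry(pitch) Rx(roll)).
In Python, from bench import sense, eyes, job, models gives the robot as it stands. The module is installed in compiled form; this text tells all that it offers.
- The arm moves only by the tool apply_moves, never from a script. Its argument "rows" is a list of rows, each a list of 6 numbers: the shift along the tool's x, y, z in mm, then the turn, a rotation vector about the tool's x, y, z in rad. In form: [[dx, dy, dz, rx, ry, rz], ...]. A call has exactly 5 rows; each row shifts and turns the commanded pose from where the row before left it, along the tool's axes as they then stand; what a row does not reach is not made up. A row lasts 1/8 s, in which the tool goes at most 62.5 mm and 10.7 degrees, less where a joint would pass 70% of its speed; a pose out of reach is approached as far as the arm can. A call is refused whole if a number of a shift passes 62.5 or a number of a turn 0.188, either way. A call with a gripper value outside its range is refused whole. "fingers" is the finger opening in mm, from 0 to 85.4, set as the call begins (left out, the last holds). The fingers move at their own pace and stop on an object; "grip_force" is the grip in N (left out, the last holds). Time passes only in rows, so rows that do not move let the fingers close, or fill a call up. It gives the time, the measured TCP pose, the force, the opening and the grip force at its end, in the units of the state.
- sense(): the state, without advancing time (a new reading comes with each control period).
- eyes.snapshot(name): name is "scene" or "side" or "wrist"; returns (picture, depth): 384x512x3 uint8, red, green, blue; 384x512 float32, mm along the optical axis (not along the pixel's ray), 0 where there is no reading.
- eyes.get_calibration(name): a dict with "intrinsics" (3x3 intrinsics, pixels), "R" (3x3) and "t" (3): a world point X has camera coordinates R X + t; the wrist camera has in their place "mount" (4x4, takes a point from camera to tool coordinates, whose origin is the TCP and whose axes are the flange's). Camera axes: x right, y down, z forward; pixel columns grow to the right and rows downward; lengths in mm; the calibration is good to about 2 mm. A picture is of the moment at which its call begins: read the wrist's pose just before it. get_calibration takes no time and is no camera call.
- job.hand_in(): hands the job in; it is judged then, once.
Trained networks look in the newest picture that a camera, given by its name, has taken for a name from the list of things; names that differ only in an ending like _2 or _b are one class to them, and where a whole thing is asked for, a point or a joint stands for the part that bears it (a point fixed in the world has none). Each returns a list of dicts, best first, with "confidence" (0 to 1); they miss things now and then, are a little off and sometimes report something else, mostly with a low value. They report only what shows in the picture. A call takes as long as a camera call. They do not tell look-alikes from the thing itself.
- models.boxes_of(name, camera): "xyz" ([x, y, z] in mm, in world coordinates, good to about 4 mm: the middle of the surface that is visible of it).
- models.cut_out(name, camera): "pixels" (384x512 bool, what is visible of it).
- models.place_of(name, camera): "xyz" ([x, y, z] in mm, in world coordinates, good to about 4 mm: a listed point, or the origin of a listed thing).
The state is a dict: "time": time; "joint_pos": joint angles; "qd": joint speeds; "joint_efforts": joint torques, N m; "tool_pos": TCP position; "tcp_rot": TCP orientation; "ft_force": force on the tool from outside, world axes, zero at the start; "wrist_torque": the same for the moment, N m; "finger_gap": finger opening in mm; "grip_force": force on a finger pad.
Only numpy, scipy, OpenCV 4.12 (cv2) and the standard library are available. Lean on these libraries where they do the work, as an engineer would, in place of code of your own. Each camera call takes 0.05 s, during which the arm holds its last target. There are 200 camera calls.

## Task

Two small empty pine crates stand on the mosaic bench, one left and one right of the dispatch lane, and one of them has the round burnt shipping stamp under its floor. Tip both crates over onto their sides with the fingertips, towards the robot, so that their undersides show, and then push the stamped one, lying as it is, sideways into the lane between the two tape lines, in line with the parcels. Do not lift either crate, keep the other one lying outside the lane, and leave the parcels and the things on the bench undisturbed.

Things in the scene. Friction and masses are not known exactly. Their poses are not given: they have to be found in the camera images.
- crate_a: WITH the stamp: open slatted pine crate, empty, 100 (own x) x 150 (own y) x 165 mm high, 0.4 kg, walls 7 mm; floor board on two 8 mm runners along own x. Starts upright, own x roughly away from the robot. Origin: centre of its underside; own z points out of its mouth. A burnt ring 74 mm across with a tree mark, in the middle of the underside: seen only once tipped.
- crate_b: WITHOUT a stamp: open slatted pine crate, empty, 100 (own x) x 150 (own y) x 165 mm high, 0.4 kg, walls 7 mm; floor board on two 8 mm runners along own x. Starts upright, own x roughly away from the robot. Origin: centre of its underside; own z points out of its mouth.
- crate_a_mid (a point): The middle of the stamped crate, 82.5 mm above its underside along own z. Pushed within 25 mm of the rim of a 150 mm wide wall, a crate tips over the opposite bottom edge (pushed lower it may slide); past about 40 degrees it falls over by itself and lies 100 mm high.
- crate_b_mid (a point): The middle of the unstamped crate, 82.5 mm above its underside along own z. It tips in the same way.
- lane: The dispatch lane: two flat strips of cream masking tape on the bench, each 24 mm wide, 220 mm apart between their inner edges, running along the lane's own x (roughly away from the robot). Origin on the bench, on the lane's centre line; own y across the lane. The strips run from 240 mm nearer the robot than the origin to 400 mm beyond it.
- parcel_near: Cardboard parcel standing in the lane, 100 x 150 x 80 mm, origin under its centre, about 190 mm beyond the lane's origin. Leave alone.
- parcel_far: Smaller cardboard parcel behind it in the lane, 90 x 130 x 60 mm, origin under its centre. Leave alone.
- nippers: Wheeled tile nippers lying flat at the left edge, 190 x 86 x 20 mm, own x along them, origin under the middle. Leave alone.
- tweezers: Steel tweezers lying flat at the right, 150 x 16 x 7 mm, origin under the middle. Leave alone.
- phone: Phone lying flat at the right, 148 x 74 x 9 mm, origin under its centre. Leave alone.
- brush_mug: White mug with paint brushes, 76 mm across, 90 mm high, brushes up to 195 mm, at the left, origin under its centre. Leave alone.
- tile_jar: Jar of mosaic tiles, 64 mm across, 100 mm high, behind the left crate, origin under its centre. Leave alone.
- glue_bottle: White glue bottle, 52 mm across, 145 mm high, behind the right crate, origin under its centre. Leave alone.
Not all that is in view belongs to the job. Leave any purple look-alike of the crate_a alone. Leave any orange look-alike of the crate_b alone.

How it is judged (in metres and radians):
On the way:
1. both crates lie still on their sides, undersides away from the robot, neither of them in the lane yet (angle between crate_a's own z axis and vertical between 1.4 and 1.75 rad and height (world z) of each of crate_a_mid, crate_b_mid below 0.09 m and angle between the z axis of each of crate_a, crate_b and the x axis of lane, either way round below 0.8 rad and z of parcel_far in the frame of crate_a below -0.05 m and linear speed of each of crate_a, crate_b below 0.03 m/s and angular speed of each of crate_a, crate_b below 0.2 rad/s and angle between crate_b's own z axis and vertical between 1.4 and 1.75 rad and z of parcel_far in the frame of crate_b below -0.05 m and (y of crate_a_mid in the frame of lane above 0.1 m or y of crate_a_mid in the frame of lane below -0.1 m) and (y of crate_b_mid in the frame of lane above 0.1 m or y of crate_b_mid in the frame of lane below -0.1 m)), for 0.2 s.
At the end, for the whole second after the job is handed in: Both crates lie still on their sides on the bench, undersides away from the robot; the stamped one's middle is within 40 mm of the lane's centre line, from 190 mm nearer to 160 mm beyond its origin; the other's middle is over 140 mm from that line (angle between crate_a's own z axis and vertical between 1.4 and 1.75 rad and height (world z) of each of crate_a_mid, crate_b_mid below 0.09 m and angle between the z axis of each of crate_a, crate_b and the x axis of lane, either way round below 0.8 rad and z of parcel_far in the frame of crate_a below -0.05 m and linear speed of each of crate_a, crate_b below 0.03 m/s and angular speed of each of crate_a, crate_b below 0.2 rad/s and angle between crate_b's own z axis and vertical between 1.4 and 1.75 rad and z of parcel_far in the frame of crate_b below -0.05 m and y of crate_a_mid in the frame of lane between -0.04 and 0.04 m and x of crate_a_mid in the frame of lane between -0.19 and 0.16 m and (y of crate_b_mid in the frame of lane above 0.14 m or y of crate_b_mid in the frame of lane below -0.14 m)); the robot touches nothing.
It fails at once if a crate is lifted off the bench or carried ((angle between crate_a's own z axis and vertical below 0.2 rad and height (world z) of crate_a above 0.03 m) or (angle between crate_a's own z axis and vertical above 1.3 rad and height (world z) of crate_a_mid above 0.1 m) or height (world z) of any of crate_a, crate_b above 0.115 m or height (world z) of any of crate_a_mid, crate_b_mid above 0.14 m or (angle between crate_b's own z axis and vertical below 0.2 rad and height (world z) of crate_b above 0.03 m) or (angle between crate_b's own z axis and vertical above 1.3 rad and height (world z) of crate_b_mid above 0.1 m)).
It fails at once if a crate is turned upside down (angle between any of crate_a, crate_b's own z axis and vertical above 2.2 rad).
It fails at once if a parcel or another thing on the bench is shifted by more than 25 mm or knocked over (distance of any of parcel_near, parcel_far, nippers, tweezers, phone, brush_mug, tile_jar, glue_bottle from where it was at the start of the episode above 0.025 m or angle between any of parcel_near, parcel_far, nippers, tweezers, phone, brush_mug, tile_jar, glue_bottle's own z axis and vertical above 0.5 rad).
It also fails if it takes over 64 s, if anything falls off the work surface, if the arm or the gripper's body presses on something with over 40 N, if the wrist force passes 120 N, or if a joint passes its speed limit or range.

## Working session

There is one attempt and no reset: what is moved stays moved. The work goes in short steps, Python scripts to look and compute and a tool call to move; the robot and the scene stay as the last step left them, time stands still between calls to the robot, and variables do not carry over. Pictures are saved under pics/ and viewed, at most 10 in all, crops included, and the job is handed in when it is done.

Besides the shell and the picture viewer there is one more tool, called after "Request:" by a JSON object that holds its "method" and its "body", one argument or row to a line. apply_moves: Moves the arm, as the interface text tells. Its arguments: {"type":"object","properties":{"rows":{"type":"array"},"fingers":{"type":"number"},"grip_force":{"type":"number"}},"required":["rows"]}

```bash
mkdir -p pics
python3 - <<'E'
from bench import sense, eyes, models
import cv2,numpy as np
s=sense();print(s['time'],s['tool_pos'],s['tcp_rot'])
for c in("scene","side"):
    p,d=eyes.snapshot(c);cv2.imwrite(f'pics/{c}0.png',p[:,:,::-1])
    k=eyes.get_calibration(c);print(c,(-k['R'].T@k['t']).round())
    for n in("crate_a","parcel_near","parcel_far","lane","tile_jar","glue_bottle","brush_mug","phone","tweezers","nippers","crate_a_mid"):
        if c=="side" and n not in("crate_a","lane","parcel_near"):continue
        print(n,[(np.round(r['xyz']).tolist(),round(r['confidence'],2)) for r in models.place_of(n,c)])
print(sense()['time'])
E
```

```text
0.0 [260.58248609 539.87011992 230.24035737] [-1.79896963e+02 -6.54603526e-03  1.54229646e+02]
scene [  27.  887. 1190.]
crate_a [([232.0, 264.0, -0.0], 0.87), ([579.0, 255.0, -0.0], 0.75), ([570.0, -287.0, 2.0], 0.6)]
parcel_near [([671.0, 25.0, -3.0], 0.56)]
parcel_far [([775.0, 21.0, -1.0], 0.77), ([736.0, -260.0, -0.0], 0.5)]
lane []
tile_jar [([755.0, 252.0, -0.0], 0.68), ([568.0, -288.0, -0.0], 0.48)]
glue_bottle [([734.0, -259.0, -3.0], 0.6)]
brush_mug [([632.0, 460.0, 2.0], 0.91), ([369.0, 500.0, -1.0], 0.32)]
phone [([337.0, -469.0, -2.0], 0.69), ([633.0, 458.0, 0.0], 0.22)]
tweezers [([536.0, -465.0, 1.0], 0.44)]
nippers [([371.0, 497.0, 4.0], 0.57)]
crate_a_mid [([566.0, -288.0, 81.0], 0.73), ([778.0, 20.0, 2.0], 0.3)]
side [ 814. -876. 1231.]
crate_a [([232.0, 268.0, 2.0], 0.71), ([183.0, -332.0, -1.0], 0.7), ([570.0, -285.0, 2.0], 0.68), ([580.0, 254.0, 3.0], 0.68)]
parcel_near [([665.0, 22.0, -2.0], 0.96)]
lane []
0.8
```

View pics/scene0.png

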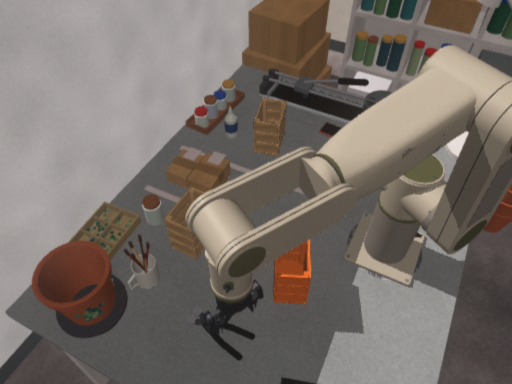

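View pics/side0.png

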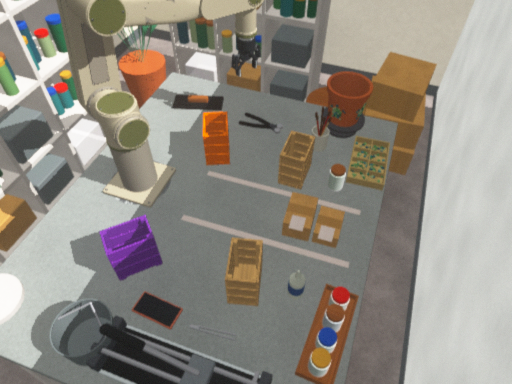

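The scene shows pine crates at about (185,222) and (270,125). The side view shows them at (295,160) and (245,270), with the purple and orange look-alikes nearer the robot, and tape lines at (285,195) and (265,240). Next I measure the crate yaws and the lane.

```bash
cat > h.py <<'E'
from bench import sense, eyes, models, job
import cv2,numpy as np
def cloud(c):
    p,d=eyes.snapshot(c);k=eyes.get_calibration(c);K=np.array(k['intrinsics'])
    v,u=np.indices(d.shape);X=np.stack([(u-K[0,2])/K[0,0]*d,(v-K[1,2])/K[1,1]*d,d],-1)
    W=(X-np.array(k['t']).ravel())@np.array(k['R']); W[d<=0]=np.nan
    return p,W
def rect(P):
    (c,s,a)=cv2.minAreaRect(P.astype(np.float32)[:,:2].copy());return np.round(c),np.round(s),round(a,1)
E
python3 - <<'E'
from h import *
for c in("side","scene"):
    p,W=cloud(c)
    for nm,(x,y) in dict(L=(579,254),R=(570,-286)).items():
        m=(abs(W[...,0]-x)<100)&(abs(W[...,1]-y)<110)
        for lo,hi in((157,175),):
            q=W[m&(W[...,2]>lo)&(W[...,2]<hi)]
            print(c,nm,len(q),rect(q) if len(q)>5 else'', np.nanmax(W[m][:,2]))
    # tape
    h=(abs(W[...,2])<8)&(W[...,0]>200)&(W[...,0]<900)&(abs(W[...,1])<230)
    r=p.astype(int); t=h&(r.sum(-1)>450)
    n,l,st,ce=cv2.connectedComponentsWithStats(t.astype(np.uint8))
    for i in range(1,n):
        if st[i,4]>80:
            q=W[l==i];print('tape',st[i,4],rect(q),q[:,0].min().round(),q[:,0].max().round(),np.polyfit(q[:,0],q[:,1],1))
    for nm,(x,y) in dict(near=(668,23),orange=(232,266)).items():
        m=(abs(W[...,0]-x)<90)&(abs(W[...,1]-y)<110)&(W[...,2]>(70 if nm=='near' else 120))
        if m.sum()>5:print(nm,rect(W[m]))
E
```

```text
side L 247 (array([582., 252.]), array([102., 155.]), 0.2) 171.00136337811531
side R 453 (array([ 568., -289.]), array([100., 155.]), 14.5) 169.07644380798325
tape 329 (array([418., 140.]), array([360.,  27.]), 1.7) 238.0 598.0 [1.89808144e-02 1.32240666e+02]
tape 174 (array([792., 148.]), array([165.,  29.]), 3.0) 709.0 874.0 [6.20315190e-03 1.42441653e+02]
tape 826 (array([ 561., -101.]), array([637.,  27.]), 1.2) 243.0 880.0 [ 1.78077738e-02 -1.11407864e+02]
near (array([668.,  10.]), array([100., 172.]), 3.2)
orange (array([204., 264.]), array([154., 189.]), 20.6)
scene L 257 (array([582., 258.]), array([ 99., 155.]), 1.7) 168.63765821367247
scene R 243 (array([ 567., -284.]), array([100., 157.]), 14.3) 171.30407958637625
near (array([665.,  16.]), array([105., 171.]), 3.7)
orange (array([203., 286.]), array([122., 180.]), 0.0)
```

```bash
cat >> h.py <<'E'
from scipy.spatial.transform import Rotation as Ro
def plan(xyz,yaw,n):
    s=sense();p=np.array(s['tool_pos']);R=Ro.from_euler('xyz',s['tcp_rot'],degrees=True)
    T=Ro.from_euler('ZYX',[yaw,0,180],degrees=True);w=(R.inv()*T).as_rotvec()/n;d=(np.array(xyz)-p)/n
    for i in range(n):
        print(np.r_[R.inv().apply(d).round(1),w.round(3)].tolist());R=R*Ro.from_rotvec(w)
E
python3 - <<'E'
from h import *
p,W=cloud("side")
for n in("phone","tweezers"):
    for r in models.cut_out(n,"side")[:1]:
        q=W[r['pixels']&(abs(W[...,2])<25)];print(n,rect(q),q.min(0).round(),q.max(0).round())
plan([668,257,230],181,10)
E
```

```text
tweezers (array([ 531., -476.]), array([137.,  16.]), 7.0) [ 463. -487.   -4.] [ 599. -460.   10.]
[-49.0, -7.8, 0.1, -0.0, -0.0, -0.047]
[-48.6, -10.1, 0.1, -0.0, -0.0, -0.047]
[-48.0, -12.3, 0.1, -0.0, -0.0, -0.047]
[-47.4, -14.6, 0.1, -0.0, -0.0, -0.047]
[-46.7, -16.8, 0.1, -0.0, -0.0, -0.047]
[-45.8, -18.9, 0.1, -0.0, -0.0, -0.047]
[-44.9, -21.1, 0.1, -0.0, -0.0, -0.047]
[-43.9, -23.1, 0.1, -0.0, -0.0, -0.047]
[-42.7, -25.2, 0.1, -0.0, -0.0, -0.047]
[-41.5, -27.1, 0.1, -0.0, -0.0, -0.047]
```

Request:
{"method": "apply_moves", "body": {
  "rows": [
    [-49,-8,0,0,0,-0.047],
    [-48.6,-10,0,0,0,-0.047],
    [-48,-12.3,0,0,0,-0.047],
    [-47.4,-14.6,0,0,0,-0.047],
    [-46.7,-16.8,0,0,0,-0.047]
  ],
  "fingers": 85
}}

```text
time: 1.68
tool_pos: [465.7, 397.7, 231.4]
tcp_rot: [180.0, 0.0, 167.8]
ft_force: [0.6, 0.2, 0.4]
finger_gap: 85.0
grip_force: 0.0
```

Request:
{"method": "apply_moves", "body": {
  "rows": [
    [-45.8,-19,0,0,0,-0.047],
    [-45,-21,0,0,0,-0.047],
    [-44,-23,0,0,0,-0.047],
    [-42.7,-25.2,0,0,0,-0.047],
    [-41.5,-27,0,0,0,-0.047]
  ]
}}

```text
time: 2.3
tool_pos: [669.7, 256.6, 231.3]
tcp_rot: [180.0, 0.0, -178.8]
ft_force: [0.0, 0.2, -0.5]
finger_gap: 85.2
grip_force: 0.0
```

Run:
```python
from h import *
k=eyes.get_calibration("side");K=np.array(k['intrinsics']);R=np.array(k['R']);t=np.array(k['t']).ravel()
for u,v in((147,292),(182,308),(170,326),(133,310)):
    r=R.T@np.linalg.inv(K)@[u,v,1];o=-R.T@t;print((o-r*(o[2]-9)/r[2]).round())
s=sense();print(s['time'],s['tool_pos'],s['tcp_rot'],s['ft_force'])
plan([668,257,143],181,4)
```

```text
[ 278. -429.    9.]
[ 411. -440.    9.]
[ 402. -505.    9.]
[ 268. -499.    9.]
2.3 [669.67597368 256.58234349 231.26757549] [ 1.79993328e+02  5.06827767e-03 -1.78756406e+02] [ 3.51803083e-05  1.60333170e-01 -5.09371184e-01]
[0.4, 0.1, 22.1, 0.0, 0.0, 0.001]
[0.4, 0.1, 22.1, 0.0, 0.0, 0.001]
[0.4, 0.1, 22.1, 0.0, 0.0, 0.001]
[0.4, 0.1, 22.1, 0.0, 0.0, 0.001]
```

Request:
{"method": "apply_moves", "body": {
  "rows": [
    [0,0,30,0,0,0],
    [0,0,30,0,0,0],
    [0,0,28,0,0,0],
    [8,0,0,0,0,0],
    [10,0,0,0,0,0]
  ]
}}

```text
time: 2.92
tool_pos: [650.3, 257.4, 144.5]
tcp_rot: [180.0, 0.1, -178.8]
ft_force: [0.2, 0.8, 0.6]
finger_gap: 85.2
grip_force: 0.0
```

Request:
{"method": "apply_moves", "body": {
  "rows": [
    [10,0,0,0,0,0],
    [10,0,0,0,0,0],
    [10,0,0,0,0,0],
    [10,0,0,0,0,0],
    [10,0,0,0,0,0]
  ]
}}

```text
time: 3.55
tool_pos: [599.7, 256.2, 143.4]
tcp_rot: [180.0, -0.0, -178.8]
ft_force: [1.3, 1.1, 1.9]
finger_gap: 84.7
grip_force: 0.9
```

Run:
```python
from h import *
p,W=cloud("side");cv2.imwrite('pics/s1.png',cv2.resize(p[100:300,200:420,::-1],None,fx=2.5,fy=2.5))
```

```text
(no output)
```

View pics/s1.png

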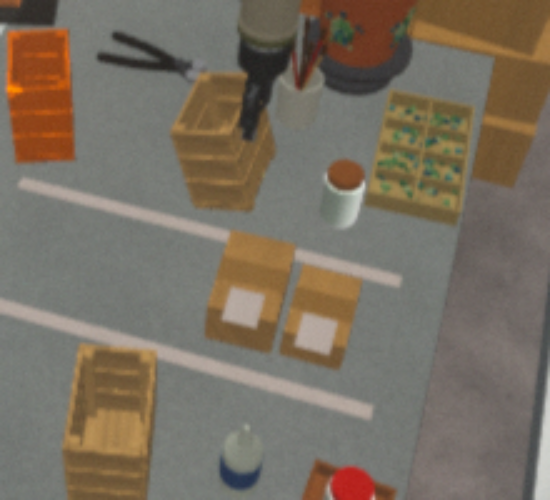

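The crate at crop (225,140) is tilting towards the robot and the fingers are on its far wall at (255,110). I keep pulling.

Request:
{"method": "apply_moves", "body": {
  "rows": [
    [10,0,0,0,0,0],
    [10,0,0,0,0,0],
    [10,0,0,0,0,0],
    [9,0,0,0,0,0],
    [8,0,0,0,0,0]
  ]
}}

```text
time: 4.22
tool_pos: [552.6, 255.2, 143.0]
tcp_rot: [-180.0, -0.0, -178.8]
ft_force: [-0.1, 0.7, 0.8]
finger_gap: 84.8
grip_force: 0.0
```

Request:
{"method": "apply_moves", "body": {
  "rows": [
    [8,0,0,0,0,0],
    [6,0,0,0,0,0],
    [0,0,0,0,0,0],
    [0,0,0,0,0,0],
    [0,0,-50,0,0,0]
  ]
}}

```text
time: 4.85
tool_pos: [536.6, 253.8, 188.6]
tcp_rot: [-179.8, -0.5, -178.9]
ft_force: [0.7, -0.5, 0.4]
finger_gap: 84.8
grip_force: 0.0
```

Run:
```python
from h import *
p,W=cloud("side");cv2.imwrite('pics/s2.png',cv2.resize(p[100:300,200:420,::-1],None,fx=2.5,fy=2.5))
plan([650,-266,200],194.5,10)
```

```text
[-9.8, -52.4, -0.0, 0.0, 0.0, -0.023]
[-8.6, -52.6, -0.0, 0.0, 0.0, -0.023]
[-7.4, -52.8, -0.0, 0.0, 0.0, -0.023]
[-6.1, -52.9, -0.0, 0.0, 0.0, -0.023]
[-4.9, -53.1, -0.0, 0.0, 0.0, -0.023]
[-3.7, -53.2, -0.0, 0.0, 0.0, -0.023]
[-2.4, -53.2, -0.0, 0.0, 0.0, -0.023]
[-1.2, -53.3, -0.0, 0.0, 0.0, -0.023]
[0.0, -53.3, -0.0, 0.0, 0.0, -0.023]
[1.3, -53.3, -0.0, 0.0, 0.0, -0.023]
```

View pics/s2.png

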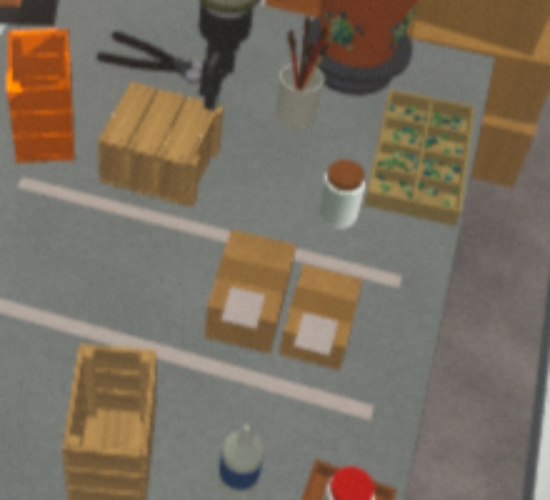

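The left crate lies flat at crop (160,145), mouth towards the robot. Now the right one.

Request:
{"method": "apply_moves", "body": {
  "rows": [
    [-10,-52.4,-3,0,0,-0.023],
    [-8.6,-52.6,-3,0,0,-0.023],
    [-7.4,-52.8,-3,0,0,-0.023],
    [-6,-53,-3,0,0,-0.023],
    [-5,-53,0,0,0,-0.023]
  ]
}}

```text
time: 5.52
tool_pos: [594.7, -7.8, 206.0]
tcp_rot: [-180.0, 0.1, -172.2]
ft_force: [0.2, 1.5, -0.2]
finger_gap: 85.3
grip_force: 0.0
```

Request:
{"method": "apply_moves", "body": {
  "rows": [
    [-3.7,-53,0,0,0,-0.023],
    [-2.4,-53,0,0,0,-0.023],
    [-1.2,-53,0,0,0,-0.023],
    [0,-53,0,0,0,-0.023],
    [1,-53,0,0,0,-0.023]
  ]
}}

```text
time: 6.15
tool_pos: [648.3, -267.6, 205.4]
tcp_rot: [-180.0, 0.0, -165.6]
ft_force: [0.5, 0.8, 0.1]
finger_gap: 85.0
grip_force: 0.0
```

Run:
```python
from h import *
p,W=cloud("side")
m=(W[...,0]>570)&(W[...,0]<640)&(W[...,1]>-170)&(W[...,1]<-0)
print(models.boxes_of("crate_a","side"))
# left crate underside appearance (x face): dark burnt pixels
q=(W[...,0]>505)&(W[...,0]<560)&(W[...,1]>170)&(W[...,1]<335)&(W[...,2]>5)&(W[...,2]<110)
v,u=np.where(q);print(len(v))
a=p[v.min()-15:v.max()+15,u.min()-15:u.max()+15,::-1];cv2.imwrite('pics/s3.png',cv2.resize(a,None,fx=8,fy=8,interpolation=2)[:600,:800])
s=sense();print(s['tool_pos'])
plan([650,-266,143],194.5,4)
```

```text
[{'xyz': [189.6, -339.8, 106.7], 'confidence': 0.7}, {'xyz': [570.4, -272.1, 97.1], 'confidence': 0.64}, {'xyz': [230.7, 176.5, 27.1], 'confidence': 0.64}, {'xyz': [402.7, 231.1, 98.0], 'confidence': 0.54}]
0Traceback (most recent call last):
  File "<stdin>", line 8, in <module>
    return umr_minimum(a, axis, None, out, keepdims, initial, where)
ValueError: zero-size array to reduction operation minimum which has no identity
```

Run:
```python
from h import *
p,W=cloud("side")
m=(W[...,0]>250)&(W[...,0]<600)&(W[...,1]>150)&(W[...,1]<360)
q=W[m&(W[...,2]>88)&(W[...,2]<112)&(W[...,0]>310)];print(len(q),rect(q))
q=W[m&(W[...,2]>112)&(W[...,0]>310)];print(len(q))
o=W[(W[...,0]>100)&(W[...,0]<330)&(W[...,1]>170)&(W[...,1]<360)&(W[...,2]>20)];print('orange',o[:,0].max())
x=W[m&(W[...,0]>460)&(W[...,2]>10)&(W[...,2]<85)];print(len(x),np.percentile(x[:,0],[5,50,95]) if len(x) else'')
```

```text
177 (array([397., 226.]), array([ 52., 109.]), 61.0)
0
orange 242.34404155575007
0
```

Run:
```python
from h import *
p,W=cloud("side");cv2.imwrite('pics/s4.png',cv2.resize(p[80:330,130:430,::-1],None,fx=2.6,fy=2.4))
```

```text
(no output)
```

View pics/s4.png

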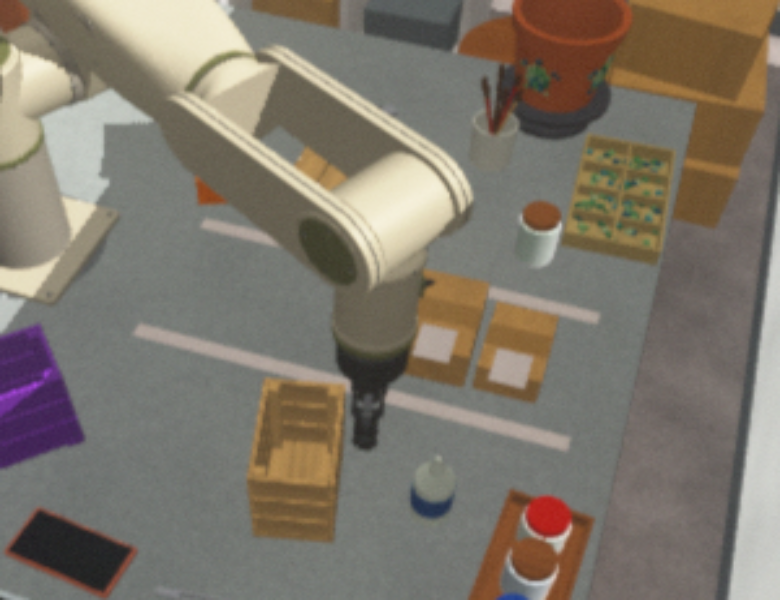

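The arm hides the left crate here, and the fingers at (365,430) stand behind the right crate at (300,460). I measure the left one from the scene camera.

Run:
```python
from h import *
p,W=cloud("scene")
q=W[(W[...,0]>310)&(W[...,0]<600)&(W[...,1]>150)&(W[...,1]<360)&(W[...,2]>90)&(W[...,2]<110)];print(len(q),rect(q))
plan([650,-266,143],194.5,4)
```

```text
2044 (array([444., 260.]), array([155., 167.]), 89.2)
[-0.5, -0.2, 15.5, 0.0, -0.0, -0.001]
[-0.5, -0.2, 15.5, 0.0, -0.0, -0.001]
[-0.5, -0.2, 15.5, 0.0, -0.0, -0.001]
[-0.5, -0.2, 15.5, 0.0, -0.0, -0.001]
```

The left crate slid hardly at all: its middle is at (444, 260). I tip the right one the same way.

Request:
{"method": "apply_moves", "body": {
  "rows": [
    [0,0,31,0,0,0],
    [0,0,31,0,0,0],
    [8,0,0,0,0,0],
    [10,0,0,0,0,0],
    [10,0,0,0,0,0]
  ]
}}

```text
time: 7.02
tool_pos: [621.5, -272.9, 146.1]
tcp_rot: [-179.8, 0.2, -165.6]
ft_force: [2.5, 0.9, 1.7]
finger_gap: 84.9
grip_force: 1.1
```

Request:
{"method": "apply_moves", "body": {
  "rows": [
    [10,0,0,0,0,0],
    [10,0,0,0,0,0],
    [10,0,0,0,0,0],
    [10,0,0,0,0,0],
    [10,0,0,0,0,0]
  ]
}}

```text
time: 7.65
tool_pos: [571.4, -285.0, 143.1]
tcp_rot: [180.0, -0.0, -165.7]
ft_force: [0.3, 0.9, 2.0]
finger_gap: 84.9
grip_force: 0.6
```

Request:
{"method": "apply_moves", "body": {
  "rows": [
    [10,0,0,0,0,0],
    [9,0,0,0,0,0],
    [9,0,0,0,0,0],
    [8,0,0,0,0,0],
    [8,0,0,0,0,0]
  ]
}}

```text
time: 8.28
tool_pos: [529.0, -295.8, 143.2]
tcp_rot: [180.0, -0.0, -165.7]
ft_force: [-0.2, -0.0, 0.0]
finger_gap: 85.1
grip_force: 0.0
```

Request:
{"method": "apply_moves", "body": {
  "rows": [
    [8,0,0,0,0,0],
    [0,0,0,0,0,0],
    [0,0,0,0,0,0],
    [0,0,-50,0,0,0],
    [0,0,-50,0,0,0]
  ]
}}

```text
time: 8.9
tool_pos: [521.6, -297.3, 243.7]
tcp_rot: [179.9, -0.1, -165.6]
ft_force: [0.7, -0.3, 0.5]
finger_gap: 85.2
grip_force: 0.0
```

Run:
```python
from h import *
p,W=cloud("scene")
for s in(1,-1):
    q=W[(W[...,0]>310)&(W[...,0]<600)&(s*W[...,1]>150)&(s*W[...,1]<430)&(W[...,2]>88)&(W[...,2]<110)];print(len(q),rect(q))
p,W=cloud("side");cv2.imwrite('pics/s5.png',cv2.resize(p[100:330,160:420,::-1],None,fx=3,fy=2.6))
plan([520,-50,250],180,6)
```

```text
2078 (array([444., 260.]), array([154., 166.]), 89.6)
1066 (array([ 434., -318.]), array([165., 160.]), 14.5)
[-9.5, 40.5, -0.1, -0.001, 0.001, 0.042]
[-7.8, 40.8, -0.0, -0.001, 0.001, 0.042]
[-6.1, 41.1, 0.0, -0.001, 0.001, 0.042]
[-4.4, 41.4, 0.0, -0.001, 0.001, 0.042]
[-2.6, 41.5, 0.1, -0.001, 0.001, 0.042]
[-0.9, 41.6, 0.1, -0.001, 0.001, 0.042]
```

View pics/s5.png

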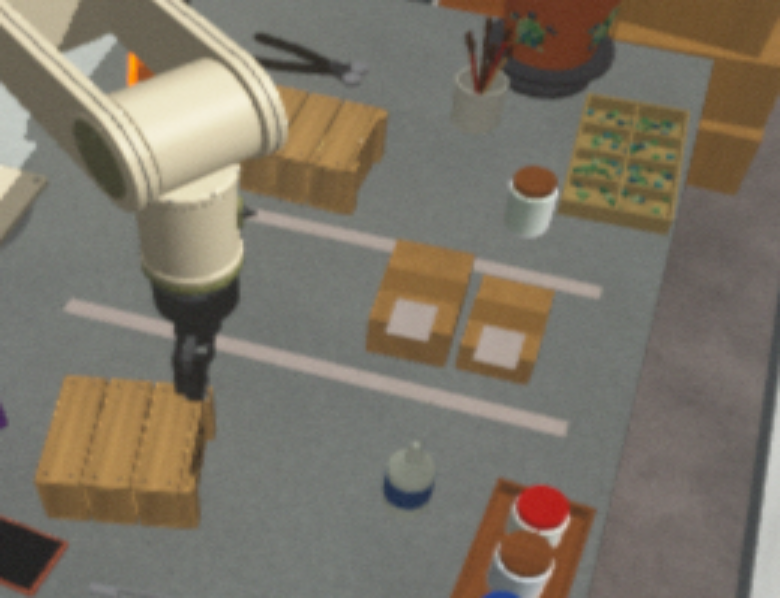

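Both crates lie on their sides. The undersides are only seen edge-on here, though the right one at (203,430) looks dark. I check with the wrist camera.

Run:
```python
from h import *
k=eyes.get_calibration("wrist");M=np.array(k['mount']);print(M.round(2),np.array(k['intrinsics']).round())
s=sense();R=Ro.from_euler('xyz',s['tcp_rot'],degrees=True).as_matrix()
print(R@M[:3,3]+s['tool_pos'],R@M[:3,:3])
```

```text
[[   0.     -0.95   -0.3    77.16]
 [   1.      0.      0.      1.32]
 [  -0.     -0.3     0.95 -143.25]
 [   0.      0.      0.      1.  ]] [[284.   0. 255.]
 [  0. 284. 195.]
 [  0.   0.   1.]]
[ 448.50070686 -316.36009319  393.84666033] [[-0.24850002  0.92084601  0.30048356]
 [ 0.96860252  0.23864925  0.06968282]
 [-0.00754302  0.30836532 -0.95123811]]
```

Run:
```python
from h import *
plan([680,-330,215],90,10)
```

```text
[-14.2, -6.8, 3.8, 0.0, 0.001, 0.182]
[-15.2, -4.1, 3.8, 0.0, 0.001, 0.182]
[-15.7, -1.3, 3.7, 0.0, 0.001, 0.182]
[-15.7, 1.6, 3.7, 0.0, 0.001, 0.182]
[-15.1, 4.4, 3.7, 0.0, 0.001, 0.182]
[-14.1, 7.1, 3.7, 0.0, 0.001, 0.182]
[-12.6, 9.5, 3.7, 0.0, 0.001, 0.182]
[-10.7, 11.7, 3.7, 0.0, 0.001, 0.182]
[-8.4, 13.4, 3.6, 0.0, 0.001, 0.182]
[-5.8, 14.7, 3.6, 0.0, 0.001, 0.182]
```

Request:
{"method": "apply_moves", "body": {
  "rows": [
    [-14.2,-6.8,3.8,0,0,0.182],
    [-15.2,-4,3.8,0,0,0.182],
    [-15.7,-1.3,3.7,0,0,0.182],
    [-15.7,1.6,3.7,0,0,0.182],
    [-15,4.4,3.7,0,0,0.182]
  ]
}}

```text
time: 9.62
tool_pos: [599.7, -312.7, 223.9]
tcp_rot: [180.0, -0.0, 141.9]
ft_force: [0.2, -0.2, -0.7]
finger_gap: 85.2
grip_force: 0.0
```

Request:
{"method": "apply_moves", "body": {
  "rows": [
    [-14,7,3.7,0,0,0.182],
    [-12.6,9.5,3.7,0,0,0.182],
    [-10.7,11.7,3.7,0,0,0.182],
    [-8.4,13.4,3.6,0,0,0.182],
    [-5.8,14.7,3.6,0,0,0.182]
  ]
}}

```text
time: 10.25
tool_pos: [677.1, -327.9, 205.4]
tcp_rot: [-180.0, -0.0, 89.7]
ft_force: [0.9, -0.7, 0.0]
finger_gap: 85.3
grip_force: 0.0
```

Run:
```python
from h import *
s=sense();print(s['tool_pos'],s['tcp_rot'],s['joint_pos'])
p,d=eyes.snapshot("wrist");cv2.imwrite('pics/w6.png',p[:,:,::-1])
```

```text
[ 677.10160966 -327.93177672  205.39902891] [-1.79971076e+02 -1.91185404e-02  8.97334541e+01] [-2.97451398e+01  3.22984727e+01  5.75247664e+01  2.40988895e-03
  9.02113488e+01 -2.94785906e+01]
```

View pics/w6.png

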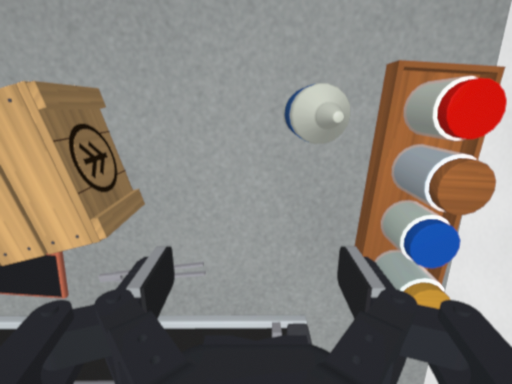

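The stamp shows at (93,157) on the right crate, so the right crate is crate_a. I plan the approach to its outer side.

Run:
```python
from h import *
plan([463,-429,190],104.5,5)
```

```text
[-20.9, -42.7, 2.9, -0.0, -0.0, -0.053]
[-18.5, -43.8, 2.9, -0.0, -0.0, -0.053]
[-16.2, -44.7, 2.9, -0.0, -0.0, -0.053]
[-13.8, -45.5, 2.9, -0.0, -0.0, -0.053]
[-11.3, -46.2, 2.9, -0.0, -0.0, -0.053]
```

Request:
{"method": "apply_moves", "body": {
  "rows": [
    [-21,-42.7,3,0,0,-0.053],
    [-18.5,-43.8,3,0,0,-0.053],
    [-16,-44.7,3,0,0,-0.053],
    [-13.8,-45.5,3,0,0,-0.053],
    [-11.3,-46,3,0,0,-0.053]
  ]
}}

```text
time: 10.92
tool_pos: [461.5, -432.6, 191.0]
tcp_rot: [-180.0, 0.0, 105.5]
ft_force: [0.6, -0.4, 0.6]
finger_gap: 84.6
grip_force: 0.0
```

Request:
{"method": "apply_moves", "body": {
  "rows": [
    [0,0,0,0,0,0],
    [0,0,45,0,0,0],
    [0,0,45,0,0,0],
    [0,0,40,0,0,0],
    [0,0,15,0,0,0]
  ]
}}

```text
time: 11.55
tool_pos: [462.2, -430.0, 43.0]
tcp_rot: [-179.9, -0.3, 105.4]
ft_force: [0.4, 0.1, 0.1]
finger_gap: 85.0
grip_force: 0.0
```

Request:
{"method": "apply_moves", "body": {
  "rows": [
    [8,0,0,0,0,0],
    [8,0,0,0,0,0],
    [8,0,0,0,0,0],
    [8,0,0,0,0,0],
    [8,0,0,0,0,0]
  ]
}}

```text
time: 12.18
tool_pos: [453.3, -394.6, 47.9]
tcp_rot: [179.9, 0.2, 105.2]
ft_force: [1.3, -3.7, 4.6]
finger_gap: 85.1
grip_force: 1.5
```

Request:
{"method": "apply_moves", "body": {
  "rows": [
    [10,0,0,0,0,0.015],
    [10,0,0,0,0,0.015],
    [10,0,0,0,0,0.015],
    [10,0,0,0,0,0.015],
    [10,0,0,0,0,0.015]
  ]
}}

```text
time: 12.8
tool_pos: [441.5, -346.1, 47.8]
tcp_rot: [179.9, 0.2, 100.9]
ft_force: [-0.4, -5.3, 6.0]
finger_gap: 85.1
grip_force: 1.2
```

```bash
cat >> h.py <<'E'
def crate():
    out=[]
    for c in("scene","side"):
        p,W=cloud(c)
        q=W[(W[...,0]>270)&(W[...,0]<570)&(W[...,1]>-430)&(W[...,1]<150)&(W[...,2]>90)&(W[...,2]<108)];out.append((len(q),rect(q),q.min(0).round(),q.max(0).round()))
    return out
E
python3 - <<'E'
from h import *
for r in crate():print(*r)
E
```

```text
1153 (array([ 427., -271.]), array([165., 185.]), 10.4) [ 331. -355.   90.] [ 518. -168.  108.]
734 (array([ 389., -281.]), array([245., 177.]), 10.5) [ 271. -370.   90.] [ 520. -177.  108.]
```

Request:
{"method": "apply_moves", "body": {
  "rows": [
    [12,0,0,0,0,0.015],
    [12,0,0,0,0,0.015],
    [12,0,0,0,0,0.015],
    [12,0,0,0,0,0.015],
    [12,0,0,0,0,0.015]
  ]
}}

```text
time: 13.52
tool_pos: [431.9, -286.7, 47.7]
tcp_rot: [179.9, 0.2, 96.6]
ft_force: [-0.5, -5.3, 5.8]
finger_gap: 85.2
grip_force: 1.3
```

Request:
{"method": "apply_moves", "body": {
  "rows": [
    [12,0,0,0,0,0.015],
    [12,0,0,0,0,0.015],
    [12,0,0,0,0,0.015],
    [12,0,0,0,0,0.015],
    [12,0,0,0,0,0.015]
  ]
}}

```text
time: 14.15
tool_pos: [426.8, -227.0, 47.7]
tcp_rot: [179.9, 0.2, 92.3]
ft_force: [0.0, -6.2, 6.3]
finger_gap: 85.3
grip_force: 1.3
```

Run:
```python
from h import *
for r in crate():print(*r)
p,W=cloud("side");cv2.imwrite('pics/s7.png',cv2.resize(p[100:330,130:390,::-1],None,fx=3,fy=2.6))
```

```text
1314 (array([ 422., -145.]), array([165., 171.]), 1.3) [ 338. -229.   90.] [506. -59. 108.]
717 (array([ 419., -208.]), array([328., 165.]), 63.1) [ 272. -317.   90.] [510. -64. 107.]
```

View pics/s7.png

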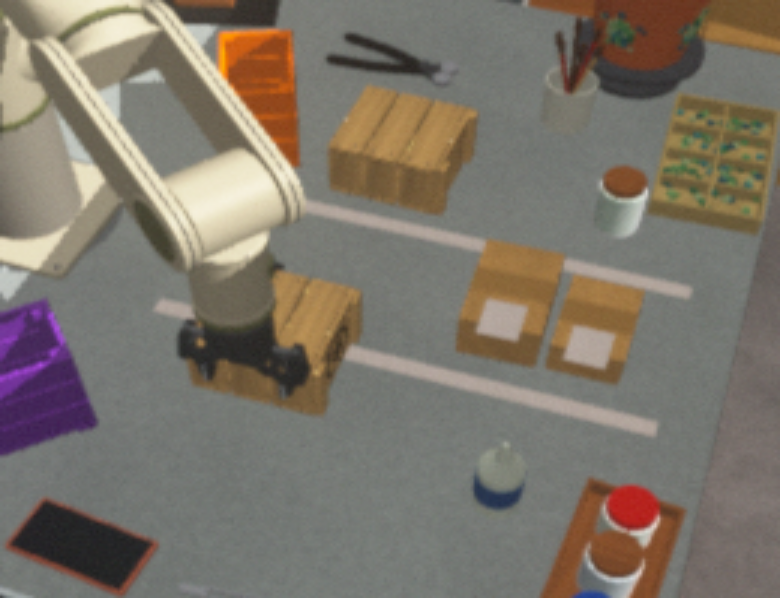

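The stamped crate at (290,330) is being pushed over the near tape line, stamp visible at (342,335), and everything else is in place. I continue.

Request:
{"method": "apply_moves", "body": {
  "rows": [
    [13,0,0,0,0,0.004],
    [13,0,0,0,0,0.004],
    [13,0,0,0,0,0.004],
    [13,0,0,0,0,0.004],
    [13,0,0,0,0,0.004]
  ]
}}

```text
time: 14.92
tool_pos: [424.7, -161.7, 47.5]
tcp_rot: [179.9, 0.1, 91.2]
ft_force: [-1.1, -6.9, 6.5]
finger_gap: 84.9
grip_force: 0.2
```

Request:
{"method": "apply_moves", "body": {
  "rows": [
    [13,0,0,0,0,0],
    [13,0,0,0,0,0],
    [12,0,0,0,0,0],
    [11,0,0,0,0,0],
    [8,0,0,0,0,0]
  ]
}}

```text
time: 15.55
tool_pos: [423.6, -104.6, 47.5]
tcp_rot: [179.9, 0.1, 91.2]
ft_force: [0.6, -6.2, 6.9]
finger_gap: 85.3
grip_force: 0.4
```

Run:
```python
from h import *
for r in crate():print(*r)
```

```text
1500 (array([420., -21.]), array([165., 168.]), 0.7) [ 337. -104.   90.] [504.  63. 107.]
579 (array([424., -32.]), array([165., 178.]), 0.6) [ 341. -121.   90.] [506.  57. 108.]
```

Request:
{"method": "apply_moves", "body": {
  "rows": [
    [10,0,0,0,0,0],
    [10,0,0,0,0,0],
    [8,0,0,0,0,0],
    [6,0,0,0,0,0],
    [0,0,0,0,0,0]
  ]
}}

```text
time: 16.27
tool_pos: [422.9, -70.2, 47.5]
tcp_rot: [179.9, 0.1, 91.2]
ft_force: [0.3, -1.7, 7.3]
finger_gap: 84.9
grip_force: 0.1
```

Request:
{"method": "apply_moves", "body": {
  "rows": [
    [-10,0,0,0,0,0],
    [-25,0,0,0,0,0],
    [-40,0,0,0,0,0],
    [-30,0,-40,0,0,0],
    [-50,0,-50,0,0,0]
  ]
}}

```text
time: 16.9
tool_pos: [423.3, -218.9, 129.7]
tcp_rot: [-179.8, -0.2, 91.2]
ft_force: [0.9, 0.1, 0.2]
finger_gap: 85.0
grip_force: 0.0
```

Request:
{"method": "apply_moves", "body": {
  "rows": [
    [-50,0,-40,0,0,0],
    [-30,0,-10,0,0,0],
    [0,0,0,0,0,0],
    [0,0,0,0,0,0],
    [0,0,0,0,0,0]
  ]
}}

```text
time: 17.52
tool_pos: [426.2, -296.6, 178.2]
tcp_rot: [-179.9, -0.1, 91.3]
ft_force: [1.2, -0.4, 0.3]
finger_gap: 84.9
grip_force: 0.0
```

Run:
```python
from h import *
for r in crate():print(*r)
p,W=cloud("side");cv2.imwrite('pics/s8.png',cv2.resize(p[100:330,130:390,::-1],None,fx=3,fy=2.6))
s=sense();print(s['time'],s['tool_pos'],s['ft_force'])
```

```text
1548 (array([420.,  19.]), array([165., 156.]), 0.9) [337. -60.  90.] [503.  98. 107.]
1342 (array([ 399., -118.]), array([435., 189.]), 80.7) [ 271. -317.   90.] [506.  91. 108.]
17.675 [ 426.69795617 -297.21189224  179.01182084] [-0.11213545 -0.0094538  -0.15954681]
```

View pics/s8.png

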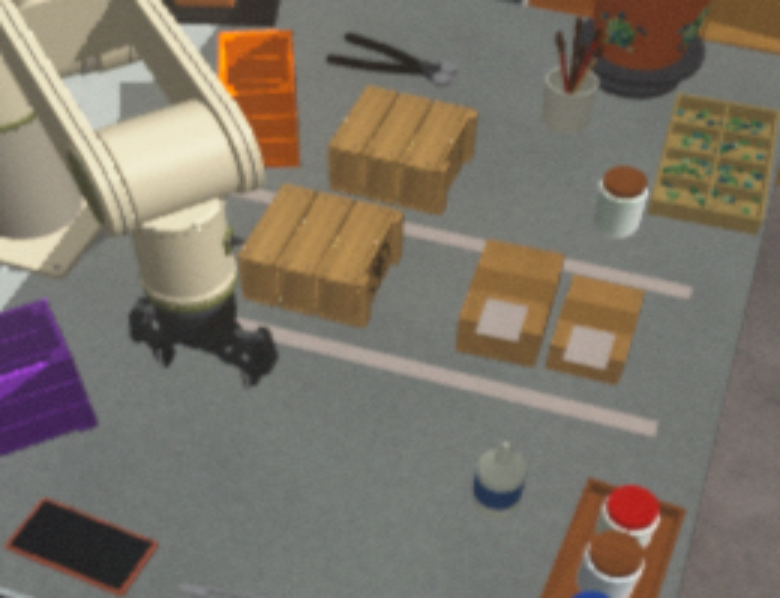

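The stamped crate (320,255) lies in the lane in line with the parcels. Its middle is at (420, 19), and the lane's centre line there is at y ≈ 18. The other crate (405,150) lies outside, and the arm is clear.

```bash
python3 -c "
from bench import job;print(job.hand_in())"
```

```text
the job is handed in; nothing more can be done
None
```

I handed the job in (the call returned no verdict): both crates are tipped towards the robot, the stamped one (the right crate) lies about 1 mm from the lane's centre line by my measurement, the other lies outside the lane, and nothing else looked disturbed in the last picture.

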